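# Seat a block in the datum corner of a measuring stage

### The arm

A 7-joint arm with a two-finger parallel gripper is mounted at the origin on the work surface. World frame = base frame: x ahead of the robot, y to its left, z up, the work surface at z = 0. Lengths are in m, angles in rad, forces in N, time in s.
With the tool pointing down it reaches from about 0.4 to 0.85 m from the base axis. Payload 10.4 kg.
Tool frame: the origin (TCP) lies between the finger pads; the fingertips stand manip.finger_overhang ahead of it and the grasp point (between the pads) lies 11 mm behind it (manip.finger_overhang is the distance from the TCP to the fingertips, in m); x points along the fingers, z is the direction in which the jaws open and shut, and the axes are right-handed (so a half turn about x gives the same grasp; the last joint's range is limited). The gripper opens to 85 mm and grips with 20 to 120 N. Pads are 22 mm wide; open, the fingers measure 114 mm over their backs; the gripper's body (76 mm by 85 mm) begins 54 mm behind the grasp point. The pads swing forward as they close: fully open they stand 13 mm farther back than shut.
Start: joints at [-1.134, 0.332, -0.065, 1.46, 0.022, 1.35, -0.088], TCP at [0.277, 0.56, 0.239] pointing down, gripper open.
Joint ranges: [-2.6, 2.6], [-0.5, 2.12], [-1.47, 1.34], [0.16, 2.42], [-1.27, 4.41], [0.06, 2.06], [-2.6, 2.6]. Speed limits (rad/s): [2.22, 2.22, 2.79, 2.79, 3.14, 3.14, 3.14].

### API

Orientations are given as a unit quaternion [x, y, z, w].
In Python, from workcell import get_obs, camera, workorder, manip gives the robot as it stands. The module is installed in compiled form; this text tells all that it offers.
- The arm moves only by the tool play_rows, never from a script. Its argument "increments" is text: rows parted by semicolons, each of 4 numbers parted by spaces: the shift along the tool's x, y, z in m, then the turn about the tool's x in rad. A call has 1 to 20 rows; each row shifts and turns the pose as measured when the row begins, along the tool's axes as they then stand; what a row does not reach is not made up. A row lasts 1/10 s, in which the tool goes at most 50 mm and 8.59 degrees, less where a joint would pass 70% of its speed; a pose out of reach is approached as far as the arm can. A call is refused whole if a number of a shift passes 0.05 or a number of a turn 0.15, either way. A call with a gripper value outside its range is refused whole. "hand" is the gripper command: -1 is fully open, 1 is shut, values between are in proportion, set as the call begins (left out, the last holds). The fingers move at their own pace and stop on an object; "squeeze" is the grip in N (left out, the last holds). Time passes only in rows, so rows that do not move let the fingers close. It gives the time, the measured TCP pose, the force and the opening at its end, in the units of the state.
- get_obs(): the state, without advancing time (a new reading comes with each control period).
- camera(name): name is "scene" or "side" or "wrist"; returns a dict with "img" (400x640x3 uint8, blue, green, red), "fov_y" (degrees; the focal length in pixels is half the picture's height over the tangent of half this angle, whatever the lens; pixels are square), "cx", "cy" (the principal point, pixels), "R" (3x3) and "t" (3): a world point X has camera coordinates R X + t; the wrist camera has in their place "tool_from_camera" (4x4, takes a point from camera to tool coordinates, whose origin is the TCP and whose axes are the tool frame's). Camera axes: x right, y down, z forward; pixel columns grow to the right and rows downward; lengths in m; the calibration is good to about 2 mm. A picture is of the moment at which its call begins: read the wrist's pose just before it. There is no depth.
- workorder.hand_in(): hands the job in, once; it reports no verdict.
The state is a dict: "clock": time; "joint_pos": joint angles; "joint_velocities": joint speeds; "tau": joint torques, N m; "position": TCP position; "ee_rot": TCP orientation; "ft_force": force on the tool from outside, world axes, zero at the start; "torque": the same for the moment, N m; "grip_width": opening from 0.0 (shut) to 1.0 (fully open).
Only numpy, scipy, OpenCV 4.12 (cv2) and the standard library are available. Lean on these libraries where they do the work, as an engineer would, in place of code of your own. Each camera call takes 0.05 s, during which the arm holds its last target.

### The job

Get the machined block ready for measuring: push it across the stage with the fingertips until its long side lies flat against the back rail and its end rests against the clamped end stop. Only push it, never lift or tip it, leave the other things where they are, and finish with the hand clear of everything.

Things in the scene. Friction and masses are not known exactly. Their poses are not given: they have to be found in the camera images.
- stage: fixed measuring-stage plate on the bench, aluminium frame with a flush dark glass inlay, 260 (x) by 360 (y) by 18 mm thick; origin at the centre of its underside, +x points to the back rail (away from the robot, turned by up to 0.25 rad), +y to the left along the rail, z up. Blocks stand on its top, 18 mm above the bench. The back rail is a dark steel bar fixed on the top, 20 mm high, 340 mm long along y; its straight inner face lies at stage x = +75 mm and looks to -x
- stop: fixed end stop clamped on the stage against the rail: bright steel block 40 (x) by 25 (y) by 22 mm high with a round dark screw head, 18 mm across and 10 mm high on top (32 mm in all), turned as the stage is. Origin at the bottom middle of its contact face, on the stage's top; the contact face looks to stage -y (to the right, towards the block) and reaches from 20 mm before the origin to the rail, 20 mm beyond it, in x; the stop's body is on the +y side
- block: loose machined aluminium block with bores seen on its top, 50 (x) by 90 (y) by 30 mm high, 0.25 to 0.5 kg, sliding under a push of a few newtons (below 8 N), lying on the stage to the right (-y) of the stop and nearer the robot than the rail, its long sides turned up to 0.45 rad out of line with the rail. Origin at the centre of its underside; x across its width, y along its length. The long side on its +x side goes to the rail, the end on its +y side to the stop
- ring_gauge: bystander: loose steel ring, 54 mm outside, 18 mm high, on the left near corner of the stage; origin at the centre of its underside
- bushing: bystander: loose brass stepped bushing standing near the left of the stage, foot 34 mm across and 14 mm high, stem 20 mm across, 40 mm high in all; origin at the centre of its underside
- bottle: bystander: white bottle, 56 mm across, 130 mm high, standing on the bench left of the stage; origin at the centre of its underside
- loupe: bystander: black eye loupe, 48 mm across, 40 mm high, standing on the bench right of the stage; origin at the centre of its underside
Not all that is in view belongs to the job. Several things have the shape of the block; the one meant has the colours described above.

How it is judged:
At the end, for the whole second after the job is handed in: The block stands flat on the stage at rest, its long side against the rail (within 2.5 mm, and parallel within 0.035 rad) and its end against the end stop (within 2.5 mm); the four bystanders are within 20 mm of where they were (x of block in the frame of stage between 0.0475 and 0.053 m and y of block in the frame of stop between -0.0475 and -0.042 m and angle between the x axis of block and the x axis of stage, either way round below 0.035 rad and z of block in the frame of stage between 0.016 and 0.02 m and angle between block's own z axis and vertical below 0.05 rad and linear speed of block below 0.01 m/s and not (distance of ring_gauge from where it was at the start of the episode above 0.02 m) and not (distance of bushing from where it was at the start of the episode above 0.02 m) and not (distance of bottle from where it was at the start of the episode above 0.02 m) and not (distance of loupe from where it was at the start of the episode above 0.02 m)); the robot touches nothing.
It fails at once if the block is lifted off the stage (z of block in the frame of stage above 0.025 m).
It fails at once if the block is tipped (angle between block's own z axis and vertical above 0.2 rad).
It fails at once if a bystander is moved by more than 20 mm (distance of any of ring_gauge, bushing, bottle, loupe from where it was at the start of the episode above 0.02 m).
It fails at once if a bystander is knocked over (angle between any of ring_gauge, bushing, bottle, loupe's own z axis and vertical above 0.5 rad).
It also fails if it takes over 51 s, if anything falls off the work surface, if the arm or the gripper's body presses on something with over 40 N, if the wrist force passes 120 N, or if a joint passes its speed limit or range.

## Working session

There is one attempt and no reset: what is moved stays moved. The work goes in short steps, Python scripts to look and compute and a tool call to move; the robot and the scene stay as the last step left them, time stands still between calls to the robot, and variables do not carry over. Pictures are saved under pics/ and viewed, and the job is handed in when it is done.

Besides the shell and the picture viewer there is one more tool, called after ">>>" as name(argument=value, ...) on one line, values as JSON. play_rows: Moves the arm, as the interface text tells. Its arguments: {"type":"object","properties":{"increments":{"type":"string"},"hand":{"type":"number"},"squeeze":{"type":"number"}},"required":["increments"]}

```bash
mkdir -p pics; cat > h.py <<'E'
import numpy as np,cv2
from workcell import get_obs,camera,workorder,manip
def K(c):
    f=200/np.tan(np.radians(c["fov_y"])/2); return f,c["cx"],c["cy"]
def ray(c,u,v,z):
    f,cx,cy=K(c);R=np.array(c["R"]);t=np.array(c["t"])
    o=-R.T@t;d=R.T@np.array([(u-cx)/f,(v-cy)/f,1]);return o+d*(z-o[2])/d[2]
def proj(c,X):
    f,cx,cy=K(c);p=np.array(c["R"])@np.array(X)+np.array(c["t"]);return p[0]/p[2]*f+cx,p[1]/p[2]*f+cy
E
python3 - <<'E'
from h import *
for n in("scene","side","wrist"):
    c=camera(n);cv2.imwrite(f"pics/{n}0.png",c["img"]);print(n,c["fov_y"],c["cx"],c["cy"],c.get("R"),c.get("t"),c.get("tool_from_camera"))
o=get_obs();print({k:np.round(v,3) for k,v in o.items()},manip.finger_overhang)
E
```

```text
scene 56.480177282236504 322.9279673601575 199.6670021772937 [[-0.09915537  0.99505398 -0.00598246]
 [ 0.78574097  0.07460597 -0.61403997]
 [-0.61055659 -0.06558602 -0.78925226]] [ 0.02825369 -0.396891    1.28764284] None
side 42.28619196229784 324.38946841829454 208.02254476636418 [[-0.99447368 -0.10390002 -0.01506274]
 [-0.03770244  0.48734131 -0.87239726]
 [ 0.09798279 -0.86700821 -0.48856539]] [0.51149222 0.05582947 1.535534  ] None
wrist 68.34445345057509 316.8019059259885 198.57529993088582 None None [[ 1.47351426e-04 -3.02149111e-01  9.53260664e-01 -1.35610456e-01]
 [-1.13820296e-03 -9.53260107e-01 -3.02148758e-01  7.61015323e-02]
 [ 9.99999341e-01 -1.04048206e-03 -4.84371247e-04  8.59300223e-04]
 [ 0.00000000e+00  0.00000000e+00  0.00000000e+00  1.00000000e+00]]
{'clock': np.float64(0.15), 'joint_pos': array([-1.134,  0.333, -0.065,  1.461,  0.022,  1.35 , -0.089]), 'joint_velocities': array([-0.001, -0.003, -0.001, -0.004,  0.   , -0.001,  0.001]), 'tau': array([-0.0000e+00, -6.2582e+01,  4.8000e-02, -3.9185e+01,  1.6000e-02,
        7.0000e-03, -0.0000e+00]), 'position': array([0.277, 0.56 , 0.239]), 'ee_rot': array([-0.373,  0.601,  0.373,  0.6  ]), 'ft_force': array([-1.708, -0.043, -0.689]), 'torque': array([-0.035, -0.014,  0.008]), 'grip_width': np.float64(0.999)} 0.008
```

View pics/scene0.png

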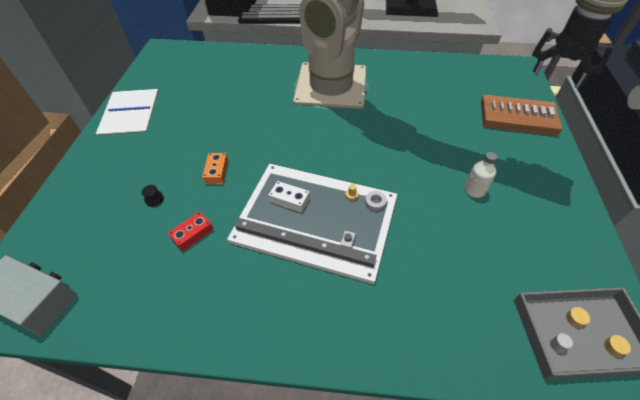

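View pics/side0.png

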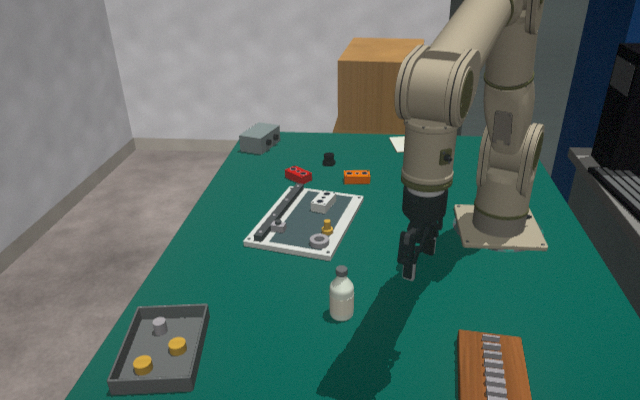

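The scene view looks back towards the robot. Things that could be taken for the block: the aluminium one on the stage at (289,195), an orange one at (215,168) and a red one at (190,232), both on the bench. By its colour and place I choose the aluminium one. The stop is at (348,239), the bushing at (352,192), the ring at (376,200), the bottle at (480,178) and the loupe at (152,195). Next I'll check the choice in a close crop.

```bash
python3 - <<'E'
from h import *
im=cv2.imread("pics/scene0.png")
cv2.imwrite("pics/crop0.png",cv2.resize(im[160:280,225:405],None,fx=4.4,fy=4.4,interpolation=cv2.INTER_CUBIC))
E
```

```text
(no output)
```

View pics/crop0.png

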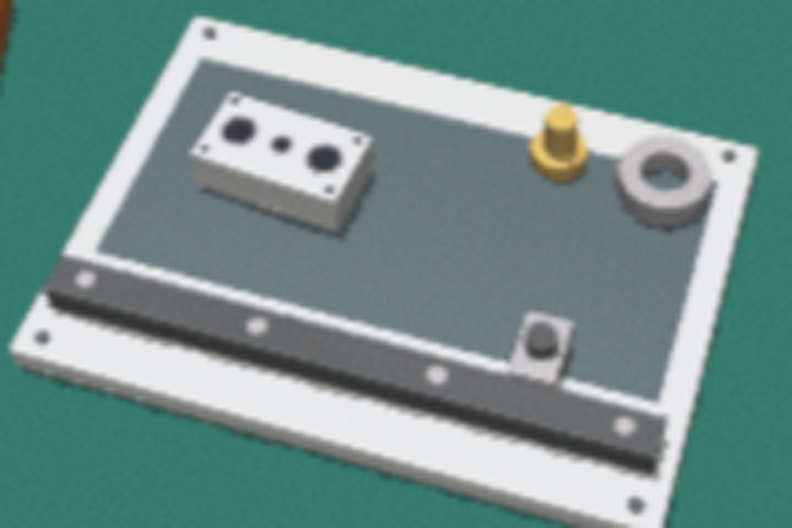

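The close crop confirms it: a bare aluminium block with dark bores, top corners at crop (230,93), (372,137), (337,197) and (190,152), and the steel stop at (542,345). Now I'll measure poses.

```bash
python3 - <<'E'
from h import *
c=camera("scene")
def P(x,y,z): return ray(c,x/4.4+225-.4,y/4.4+160-.4,z)
A=P(195,17,.018);B=P(757,150,.018);C=P(12,352,.018)
print("stage",A,B,C,np.linalg.norm(B-A),np.linalg.norm(C-A))
y=(B-A)/np.linalg.norm(B-A);th=np.arctan2(-y[0],y[1]);x=(C-A)/np.linalg.norm(C-A);print("yaw",th,np.arctan2(x[1],x[0]))
th=(2*th+np.arctan2(x[1],x[0]))/3
S=(B+C)/2;print("S",S,th)
b=[P(*p,.048) for p in((230,93),(372,137),(337,197),(190,152))]
for q in b:print(q)
for i in range(4):d=b[(i+1)%4]-b[i];print(np.linalg.norm(d),np.arctan2(d[1],d[0]))
Rm=np.array([[np.cos(th),np.sin(th)],[-np.sin(th),np.cos(th)]])
print("block in stage",Rm@(np.mean(b,0)-S)[:2],np.mean(b,0))
st=[P(*p,.040) for p in((527,312),(574,321),(560,383),(511,375))]
for q in st:print("stop",q,Rm@(q-S)[:2])
print("bush",P(561,112,.058),Rm@(P(561,112,.058)-S)[:2]);print("ring",P(667,167,.036),Rm@(P(667,167,.036)-S)[:2])
print("loupe",ray(c,151,189,.04))
E
```

```text
stage [ 0.40422113 -0.13898054  0.018     ] [0.47932052 0.21184132 0.018     ] [ 0.65798473 -0.19085578  0.018     ] 0.35876997686205875 0.2590115880909625
yaw -0.210884234523035 -0.20164529266368839
S [0.56865262 0.01049277 0.018     ] -0.20780458723658612
[ 0.49003548 -0.0982258   0.048     ]
[ 0.51515901 -0.01158639  0.048     ]
[ 0.55969916 -0.0257007   0.048     ]
[ 0.53581843 -0.11312881  0.048     ]
0.09020853792316945 1.2885591000135144
0.04672300065044084 -0.3068790070936544
0.09063092280046979 -1.8374390877913744
0.04814746230998798 2.826895548016472
block in stage [-0.02755006 -0.08005949] [ 0.52517802 -0.06216042  0.048     ]
stop [0.62029029 0.08411524 0.04      ] [0.03533753 0.08269205]
stop [0.62358617 0.10925979 0.04      ] [0.03337487 0.10797563]
stop [0.66218491 0.10383774 0.04      ] [0.07226184 0.11063362]
stop [0.65983314 0.07835728 0.04      ] [0.0752176  0.08521615]
bush [0.49482257 0.09476026 0.058     ] [-0.0896271   0.06722254]
ring [0.51154035 0.15742764 0.036     ] [-0.08619803  0.13199079]
loupe [ 0.5411712  -0.41640818  0.04      ]
```

```bash
cat >> h.py <<'E'
from scipy.spatial.transform import Rotation as Rn
S0=np.array([0.56865,0.01049]);TH=-0.208
def st2w(p,S=S0,th=TH): return S+np.array([[np.cos(th),-np.sin(th)],[np.sin(th),np.cos(th)]])@np.array(p)
def w2st(p,S=S0,th=TH): return np.array([[np.cos(th),np.sin(th)],[-np.sin(th),np.cos(th)]])@(np.array(p)[:2]-S)
def state():
    o=get_obs();R=Rn.from_quat(o["ee_rot"]).as_matrix()
    print("t",round(float(o["clock"]),2),"pos",np.round(o["position"],4),"stage",np.round(w2st(o["position"]),4),"F",np.round(o["ft_force"],1),"grip",round(float(o["grip_width"]),3))
    zy=np.arctan2(R[1,2],R[0,2]);print("tool y",np.round(R[:,1],3),"z",np.round(R[:,2],3),"x",np.round(R[:,0],3),"zyaw",round(zy,4))
    return o,R
def delta(target):
    o,R=state();d=np.array(target)-o["position"];print("tool-axes delta",np.round(R.T@d,4))
E
python3 - <<'E'
from h import *
p=st2w([-0.115,-0.085]);print(p,"y dir",np.pi/2+TH)
delta([*p,0.239])
E
```

```text
[ 0.43857593 -0.04893001] y dir 1.3627963267948966
t 0.2 pos [0.2773 0.5599 0.2388] stage [-0.3986  0.4774] F [ 0.6 -1.4  0.2] grip 1.001
tool y [-0.896  0.444 -0.   ] z [ 0.444  0.896 -0.001] x [-0.    -0.001 -1.   ] zyaw 1.111
tool-axes delta [ 3.000e-04 -4.147e-01 -4.740e-01]
```

>>> play_rows(increments="0 0 0 -0.084;0 0 0 -0.084;0 0 0 -0.084;0 -0.0175 -0.035 0;0 -0.0175 -0.035 0;0 -0.0175 -0.035 0;0 -0.0175 -0.035 0;0 -0.0175 -0.035 0;0 -0.0175 -0.035 0;0 -0.0175 -0.035 0;0 -0.0175 -0.035 0;0 -0.0175 -0.035 0;0 -0.0175 -0.035 0;0 -0.0175 -0.035 0;0 -0.0175 -0.035 0;0 -0.0175 -0.035 0;0 -0.0175 -0.035 0;0 -0.0175 -0.035 0;0 0 0 0", hand=0)

```text
clock: 2.1
position: [0.4344, -0.03, 0.2364]
ee_rot: [-0.449, 0.547, 0.449, 0.546]
ft_force: [0.3, 0.9, 0.2]
grip_width: 0.499
```

```bash
python3 - <<'E'
from h import *
delta([*st2w([-0.115,-0.085]),0.239])
E
```

```text
t 2.1 pos [ 0.4344 -0.03    0.2364] stage [-0.123  -0.0673] F [0.3 0.9 0.2] grip 0.499
tool y [-0.981  0.194  0.001] z [ 0.194  0.981 -0.001] x [-0.002 -0.001 -1.   ] zyaw 1.3755
tool-axes delta [-0.0025 -0.0078 -0.0178]
```

```bash
cat >> h.py <<'E'
def wcam():
    o=get_obs();T=np.eye(4);T[:3,:3]=Rn.from_quat(o["ee_rot"]).as_matrix();T[:3,3]=o["position"]
    c=dict(camera("wrist"));W=np.linalg.inv(T@np.array(c["tool_from_camera"]));c["R"]=W[:3,:3];c["t"]=W[:3,3];return c
E
python3 - <<'E'
from h import *
c=wcam();cv2.imwrite("pics/w1.png",c["img"])
E
```

```text
(no output)
```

View pics/w1.png

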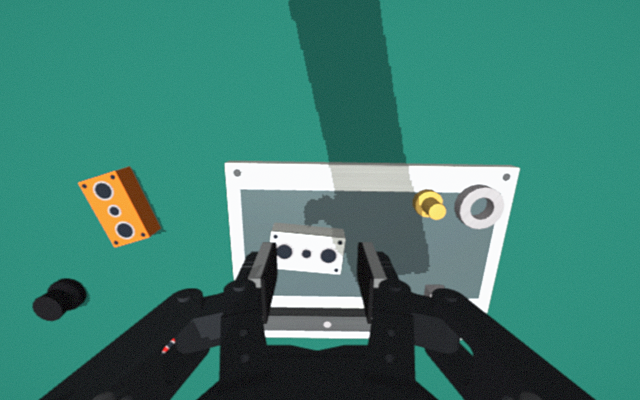

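```bash
python3 - <<'E'
from h import *
im=cv2.imread("pics/w1.png")
cv2.imwrite("pics/w1c.png",cv2.resize(im[150:350,220:380],None,fx=3,fy=3,interpolation=cv2.INTER_CUBIC))
c=wcam()
A=ray(c,226,163,.018);B=ray(c,519,167.5,.018)
d=B-A;print(A,B,np.linalg.norm(d),np.arctan2(-d[0],d[1]))
E
```

```text
[ 0.40345916 -0.13361252  0.018     ] [0.47776967 0.21534577 0.018     ] 0.35678276282353877 -0.20981546573375956
```

View pics/w1c.png

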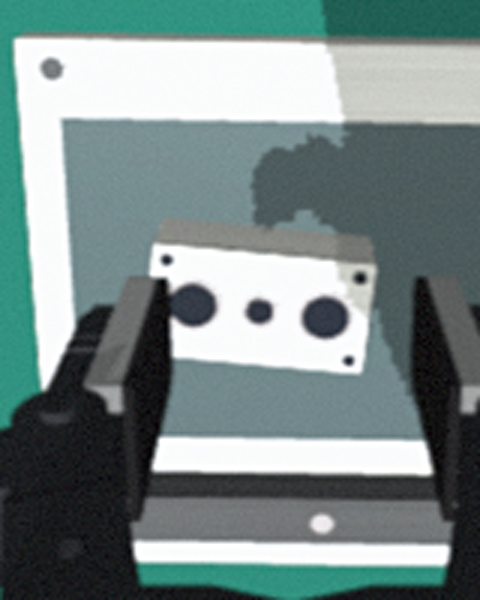

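```bash
python3 - <<'E'
from h import *
c=wcam();P=lambda x,y,z:ray(c,x/3+220-.3,y/3+150-.3,z)
a,b,e=P(153,243,.048),P(375,265,.048),P(362,374,.048)
print(w2st(a),w2st(b),w2st(e),np.arctan2(-(b-a)[0],(b-a)[1])-TH,np.linalg.norm(b-a))
print("rail near edge top",w2st(P(150,476,.038)),w2st(P(435,476,.038)))
r1,r2=P(150,474,.018),P(430,476,.018);print("rail base",w2st(r1),w2st(r2))
E
```

```text
[-0.05721304 -0.11680131] [-0.049091   -0.02806243] [ 0.0008226  -0.03126451] -0.09127314750913626 0.08910979865732382
rail near edge top [ 0.06073678 -0.1232365 ] [0.05863527 0.0045959 ]
rail base [ 0.07522611 -0.1267435 ] [0.07416657 0.00633196]
```

>>> play_rows(increments="0 -0.011 -0.005 0.012;0 -0.012 -0.005 0;0.03 0 0 0;0.03 0 0 0;0.03 0 0 0;0.03 0 0 0;0.03 0 0 0;0.02 0 0 0;0.01 0 0 0;0 0 0 0")

```text
clock: 3.25
position: [0.4626, -0.0366, 0.0498]
ee_rot: [-0.452, 0.545, 0.449, 0.545]
ft_force: [-0.3, 0.9, -0.1]
grip_width: 0.499
```

```bash
python3 - <<'E'
from h import *
state()
c=wcam();cv2.imwrite("pics/w2.png",c["img"])
c=camera("side");cv2.imwrite("pics/s2.png",cv2.resize(c["img"][170:270,230:390],None,fx=4.5,fy=4.5))
E
```

```text
t 3.25 pos [ 0.4626 -0.0366  0.0498] stage [-0.0941 -0.068 ] F [-0.3  0.9 -0.1] grip 0.499
tool y [-0.982  0.188 -0.003] z [ 0.188  0.982 -0.002] x [ 0.002 -0.003 -1.   ] zyaw 1.3816
```

View pics/w2.png

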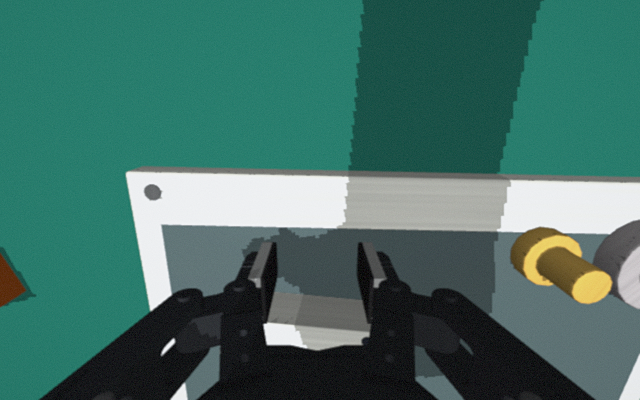

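View pics/s2.png

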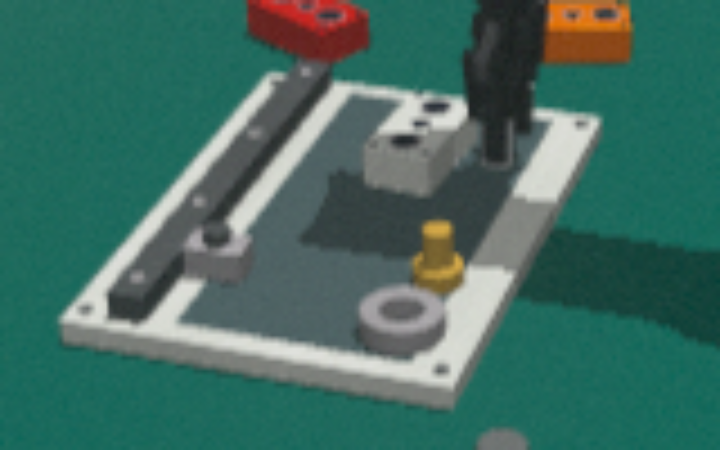

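The fingers stand in front of the block's near side with a gap, and the bushing (wrist view (545,258)) is clear. I'll lower to pushing height and align the yaw.

>>> play_rows(increments="0.005 0 -0.004 0.01;0.005 0 -0.004 0.01;0.005 0 0 0;0 0 0 0")

```text
clock: 3.75
position: [0.4643, -0.045, 0.038]
ee_rot: [-0.447, 0.547, 0.442, 0.553]
ft_force: [-0.9, 1.0, 0.1]
grip_width: 0.502
```

```bash
python3 -c "
from h import *
state()"
```

```text
t 3.75 pos [ 0.4643 -0.045   0.038 ] stage [-0.0907 -0.0759] F [-0.9  1.   0.1] grip 0.502
tool y [-0.978  0.21  -0.01 ] z [0.21  0.978 0.002] x [ 0.01  -0.001 -1.   ] zyaw 1.3595
```

>>> play_rows(increments="0.002 -0.01 0 0;0 -0.01 0 0;0 -0.01 0 0;0 -0.01 0 0;0 -0.01 0 0;0 -0.01 0 0;0 -0.01 0 0;0 0 0 0")

```text
clock: 4.55
position: [0.5389, -0.0607, 0.0364]
ee_rot: [-0.447, 0.547, 0.443, 0.552]
ft_force: [-0.4, -0.2, -0.7]
grip_width: 0.503
```

```bash
python3 - <<'E'
from h import *
state()
c=wcam();cv2.imwrite("pics/w3.png",c["img"])
c=camera("scene");cv2.imwrite("pics/sc3.png",cv2.resize(c["img"][160:280,225:405],None,fx=4.4,fy=4.4,interpolation=cv2.INTER_CUBIC))
E
```

```text
t 4.55 pos [ 0.5389 -0.0607  0.0364] stage [-0.0144 -0.0758] F [-0.4 -0.2 -0.7] grip 0.503
tool y [-0.978  0.209 -0.008] z [0.209 0.978 0.002] x [ 0.008 -0.    -1.   ] zyaw 1.3605
```

View pics/sc3.png

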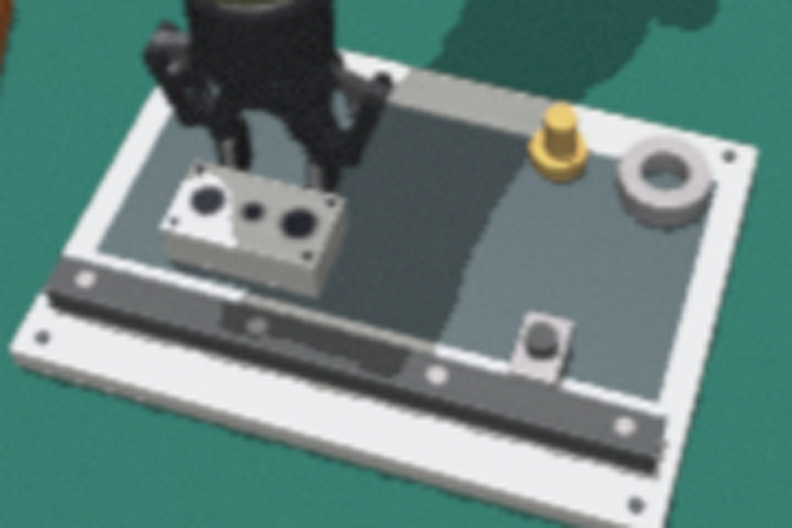

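The two-finger push squared the block to the rail; its far top edge runs from crop (163,232) to (320,265). Next I'll work out the remaining gap.

```bash
python3 - <<'E'
from h import *
c=camera("scene")
P=lambda x,y,z: ray(c,x/4.4+225-.4,y/4.4+160-.4,z)
for p in((197,164),(345,197),(320,267),(162,232)):print(w2st(P(*p,.048)))
for p in((105,254),(662,405)):print("rail",w2st(P(*p,.018)))
for p in((70,256),(665,415)):print("railtop",w2st(P(*p,.038)))
E
```

```text
[ 0.0002639  -0.12057829]
[-0.00260946 -0.03301739]
[ 0.0459381  -0.03008774]
[ 0.04987974 -0.12053337]
rail [ 0.05476045 -0.15771935]
rail [0.0561213  0.16305399]
railtop [ 0.07366014 -0.16645308]
railtop [0.07326613 0.16634515]
```

>>> play_rows(increments="0 -0.01 0 0;0 -0.007 0 0;0 -0.005 0 0;0 0 0 0")

```text
clock: 5.1
position: [0.5593, -0.0649, 0.0363]
ee_rot: [-0.446, 0.548, 0.444, 0.552]
ft_force: [-0.4, 0.0, -0.2]
grip_width: 0.5
```

>>> play_rows(increments="0 -0.003 0 0;0 -0.002 0 0")

```text
clock: 5.3
position: [0.5639, -0.0659, 0.0361]
ee_rot: [-0.445, 0.548, 0.444, 0.551]
ft_force: [-4.1, 0.1, 2.6]
grip_width: 0.501
```

>>> play_rows(increments="0 -0.002 0 0;0 -0.002 0 0")

```text
clock: 5.5
position: [0.5642, -0.066, 0.0356]
ee_rot: [-0.443, 0.55, 0.447, 0.549]
ft_force: [-13.7, 3.5, 10.0]
grip_width: 0.503
```

```bash
python3 - <<'E'
from h import *
state()
E
```

```text
t 5.5 pos [ 0.5642 -0.066   0.0356] stage [ 0.0115 -0.0757] F [-13.7   3.5  10. ] grip 0.503
tool y [-0.978  0.209  0.004] z [0.209 0.978 0.003] x [-0.004  0.004 -1.   ] zyaw 1.3605
```

It touched the rail at 14 N. Now I'll back off, lift, and come round to the right end.

>>> play_rows(increments="0 0.01 0 0;0 0.02 0 0;-0.02 0 0 0;-0.03 0 0 0;-0.02 0 0 0;0 0 0 0")

```text
clock: 6.1
position: [0.5336, -0.06, 0.1077]
ee_rot: [-0.444, 0.549, 0.446, 0.55]
ft_force: [1.3, -0.7, -0.2]
grip_width: 0.5
```

>>> play_rows(increments="0 0 -0.03 0;0 -0.015 -0.03 0;0 -0.02 -0.03 0;0 -0.02 -0.02 0;0 0 0 0", hand=1)

```text
clock: 6.6
position: [0.5655, -0.1811, 0.1052]
ee_rot: [-0.446, 0.547, 0.446, 0.55]
ft_force: [-0.2, -0.1, 0.1]
grip_width: 0.003
```

```bash
python3 - <<'E'
from h import *
state()
c=camera("scene");cv2.imwrite("pics/sc4.png",cv2.resize(c["img"][160:280,225:405],None,fx=4.4,fy=4.4,interpolation=cv2.INTER_CUBIC))
E
```

```text
t 6.6 pos [ 0.5655 -0.1811  0.1052] stage [ 0.0365 -0.1881] F [-0.2 -0.1  0.1] grip 0.003
tool y [-0.979  0.205 -0.002] z [0.205 0.979 0.004] x [ 0.003  0.003 -1.   ] zyaw 1.3647
```

View pics/sc4.png

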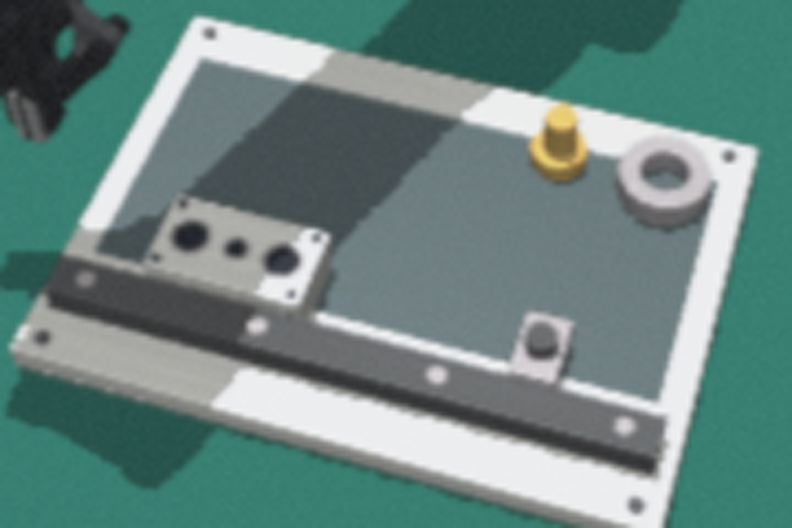

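The block now lies along the rail, and the closed fingers are off its right end. Now I'll descend and push towards the stop.

>>> play_rows(increments="0 -0.009 0.027 0;0.02 0 0 0;0.02 0 0 0;0.015 0 0 0;0.008 0 0 0;0 0 0 0")

```text
clock: 7.25
position: [0.5774, -0.1484, 0.037]
ee_rot: [-0.445, 0.546, 0.449, 0.549]
ft_force: [0.4, 0.2, 0.6]
grip_width: 0.005
```

```bash
python3 - <<'E'
from h import *
state()
E
```

```text
t 7.25 pos [ 0.5774 -0.1484  0.037 ] stage [ 0.0414 -0.1537] F [0.4 0.2 0.6] grip 0.005
tool y [-0.98   0.201  0.002] z [0.201 0.98  0.007] x [-0.     0.007 -1.   ] zyaw 1.3687
```

>>> play_rows(increments="0 -0.005 0.005 0;0 0 0.01 0;0 0 0.01 0;0 0 0.01 0;0 0 0.01 0;0 0 0.01 0;0 0 0.01 0;0 0 0.01 0;0 0 0.01 0;0 0 0 0")

```text
clock: 8.25
position: [0.6026, -0.0581, 0.04]
ee_rot: [-0.446, 0.545, 0.448, 0.55]
ft_force: [0.0, -0.2, 0.3]
grip_width: -0.0
```

```bash
python3 - <<'E'
from h import *
state()
c=camera("scene");cv2.imwrite("pics/sc5.png",cv2.resize(c["img"][160:280,225:405],None,fx=4.4,fy=4.4,interpolation=cv2.INTER_CUBIC))
E
```

```text
t 8.25 pos [ 0.6026 -0.0581  0.04  ] stage [ 0.0474 -0.0601] F [ 0.  -0.2  0.3] grip -0.0
tool y [-0.98   0.2   -0.002] z [0.2   0.98  0.007] x [ 0.003  0.007 -1.   ] zyaw 1.3697
```

View pics/sc5.png

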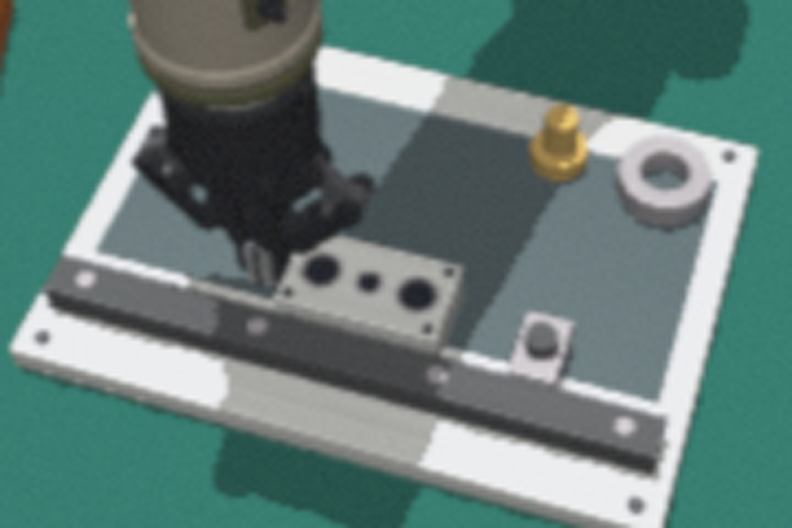

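The block slides along the rail with about 35–40 mm left to the stop; the pictures show no clash.

>>> play_rows(increments="0.002 0 0.01 0;0.002 0 0.01 0;0 0 0.008 0;0 0 0.004 0;0 0 0 0")

```text
clock: 8.8
position: [0.6097, -0.0282, 0.0367]
ee_rot: [-0.446, 0.547, 0.446, 0.551]
ft_force: [-1.2, -1.4, 1.7]
grip_width: 0.001
```

>>> play_rows(increments="0 0 0.003 0;0 0 0.002 0")

```text
clock: 9.0
position: [0.6106, -0.0237, 0.0368]
ee_rot: [-0.446, 0.547, 0.446, 0.551]
ft_force: [-0.6, -3.2, 2.1]
grip_width: -0.002
```

>>> play_rows(increments="0 0 0.002 0;0 0 0.002 0")

```text
clock: 9.2
position: [0.6114, -0.0199, 0.0367]
ee_rot: [-0.446, 0.547, 0.446, 0.551]
ft_force: [-0.8, -2.9, 1.9]
grip_width: -0.002
```

```bash
python3 - <<'E'
from h import *
state()
E
```

```text
t 9.2 pos [ 0.6114 -0.0199  0.0367] stage [ 0.0481 -0.0209] F [-0.8 -2.9  1.9] grip -0.002
tool y [-0.979  0.205 -0.003] z [0.205 0.979 0.004] x [ 0.004  0.003 -1.   ] zyaw 1.3643
```

>>> play_rows(increments="0 0 0.002 0;0 0 0.002 0")

```text
clock: 9.4
position: [0.6115, -0.0191, 0.0368]
ee_rot: [-0.446, 0.549, 0.445, 0.55]
ft_force: [-2.7, -9.5, 3.2]
grip_width: -0.002
```

>>> play_rows(increments="0 0 0.002 0;0 0 0.001 0")

```text
clock: 9.6
position: [0.6114, -0.0192, 0.0368]
ee_rot: [-0.446, 0.55, 0.443, 0.55]
ft_force: [-0.8, -3.4, 1.9]
grip_width: -0.003
```

```bash
python3 - <<'E'
from h import *
state()
c=camera("scene");cv2.imwrite("pics/sc6.png",cv2.resize(c["img"][190:270,270:390],None,fx=6.5,fy=6.5,interpolation=cv2.INTER_CUBIC))
E
```

```text
t 9.6 pos [ 0.6114 -0.0192  0.0368] stage [ 0.0479 -0.0202] F [-0.8 -3.4  1.9] grip -0.003
tool y [-0.978  0.21  -0.002] z [ 0.21   0.978 -0.003] x [ 0.001 -0.003 -1.   ] zyaw 1.3593
```

View pics/sc6.png

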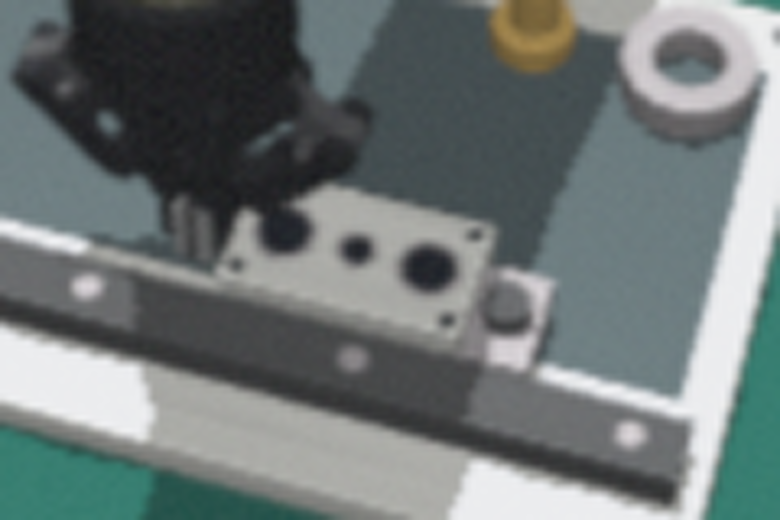

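The block's end now meets the stop: force rose to 9.5 N and the tool stalled. Next I'll back away and give the long side a squaring push.

>>> play_rows(increments="0 0 -0.01 0;0 0 -0.01 0;-0.02 0 0 0;-0.03 0 0 0;-0.02 0 0 0;0 0.025 0.015 0;0 0.025 0.03 0;0 0.02 0.032 0;0 0 0 0", hand=0.1)

```text
clock: 10.55
position: [0.5523, 0.054, 0.1087]
ee_rot: [-0.444, 0.549, 0.445, 0.551]
ft_force: [0.1, -0.5, -0.5]
grip_width: 0.448
```

```bash
python3 - <<'E'
from h import *
state()
c=camera("scene");cv2.imwrite("pics/sc7.png",cv2.resize(c["img"][190:270,270:390],None,fx=6.5,fy=6.5,interpolation=cv2.INTER_CUBIC))
E
```

```text
t 10.55 pos [0.5523 0.054  0.1087] stage [-0.025   0.0392] F [ 0.1 -0.5 -0.5] grip 0.448
tool y [-0.977  0.211 -0.   ] z [0.211 0.977 0.003] x [ 0.001  0.003 -1.   ] zyaw 1.3581
```

View pics/sc7.png

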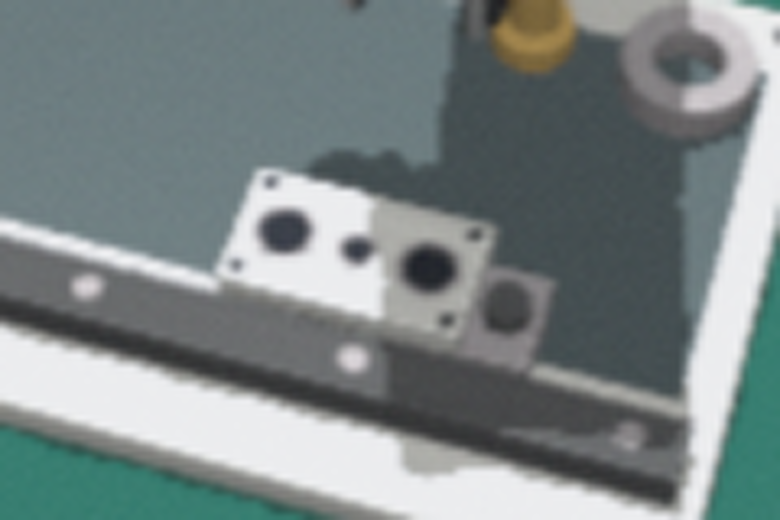

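The block sits flush by eye against the rail and the stop, and the fingers are over free glass with the bushing clear. Now the squaring push.

>>> play_rows(increments="0.02 0 0 0;0.02 0 0 0;0.02 0 0 0;0.01 0 0 0;0 0 0 0;0 -0.01 0 0;0 -0.01 0 0;0 -0.008 0 0;0 0 0 0")

```text
clock: 11.5
position: [0.5868, 0.0402, 0.0402]
ee_rot: [-0.443, 0.549, 0.442, 0.554]
ft_force: [-0.9, 0.3, -1.8]
grip_width: 0.45
```

```bash
python3 - <<'E'
from h import *
state()
E
```

```text
t 11.5 pos [0.5868 0.0402 0.0402] stage [0.0116 0.0328] F [-0.9  0.3 -1.8] grip 0.45
tool y [-0.976  0.217 -0.007] z [0.217 0.976 0.005] x [ 0.008  0.003 -1.   ] zyaw 1.352
```

>>> play_rows(increments="0.002 0 0 -0.008;0 -0.002 0 0;0 -0.002 0 0")

```text
clock: 11.8
position: [0.587, 0.0402, 0.0379]
ee_rot: [-0.443, 0.549, 0.447, 0.55]
ft_force: [-11.5, 1.5, 7.5]
grip_width: 0.448
```

>>> play_rows(increments="0 -0.002 0 0;0 -0.002 0 0")

```text
clock: 12.0
position: [0.5869, 0.0402, 0.0374]
ee_rot: [-0.441, 0.551, 0.449, 0.548]
ft_force: [-11.4, 1.2, 9.1]
grip_width: 0.452
```

```bash
python3 - <<'E'
from h import *
state()
E
```

```text
t 12.0 pos [0.5869 0.0402 0.0374] stage [0.0117 0.0328] F [-11.4   1.2   9.1] grip 0.452
tool y [-0.978  0.207  0.011] z [0.207 0.978 0.004] x [-0.01   0.006 -1.   ] zyaw 1.3622
```

Firm rail contact at the same tool position as before (0.0117 vs 0.0115). Retract and look.

>>> play_rows(increments="0 0.01 0 0;0 0.02 0 0;-0.03 0 0 0;-0.03 0 0 0;-0.03 0 0 0;-0.03 0 0 0;-0.03 0 0 0;0 0.02 -0.04 0;0 0.02 -0.04 0;0 0 -0.03 0;0 0 0 0")

```text
clock: 13.1
position: [0.4917, -0.0549, 0.1936]
ee_rot: [-0.445, 0.546, 0.449, 0.55]
ft_force: [-1.0, -0.2, 0.5]
grip_width: 0.454
```

```bash
python3 - <<'E'
from h import *
state()
c=wcam();cv2.imwrite("pics/w8.png",c["img"])
c=camera("scene");cv2.imwrite("pics/sc8.png",cv2.resize(c["img"][200:260,290:370],None,fx=10,fy=10,interpolation=cv2.INTER_CUBIC))
c=camera("side");cv2.imwrite("pics/s8.png",cv2.resize(c["img"][185:255,245:365],None,fx=6.5,fy=6.5,interpolation=cv2.INTER_CUBIC))
E
```

```text
t 13.1 pos [ 0.4917 -0.0549  0.1936] stage [-0.0617 -0.0798] F [-1.  -0.2  0.5] grip 0.454
tool y [-0.98   0.2    0.002] z [0.2   0.98  0.008] x [ 0.     0.008 -1.   ] zyaw 1.3691
```

View pics/w8.png

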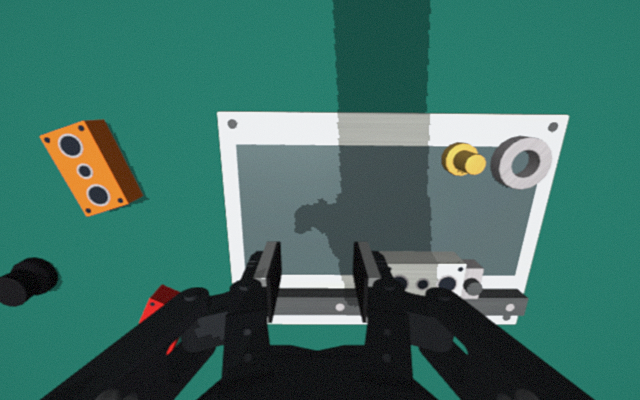

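View pics/sc8.png

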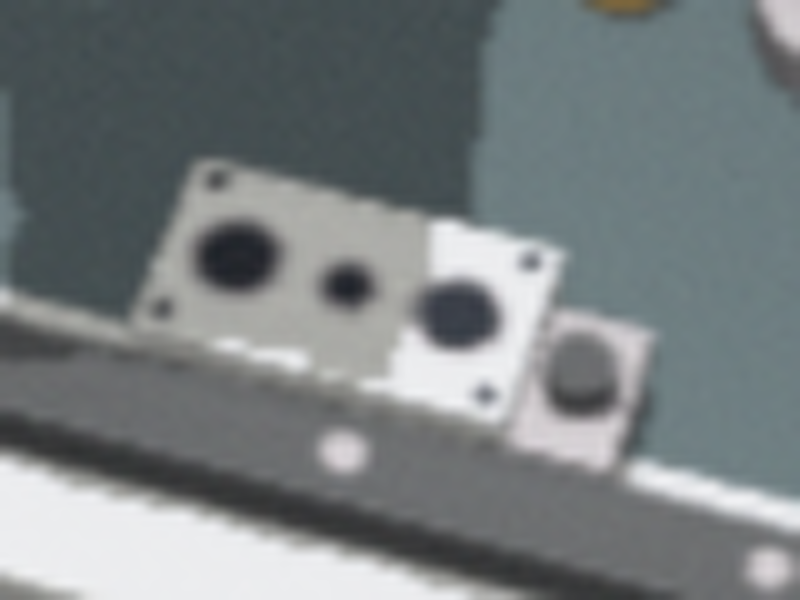

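View pics/s8.png

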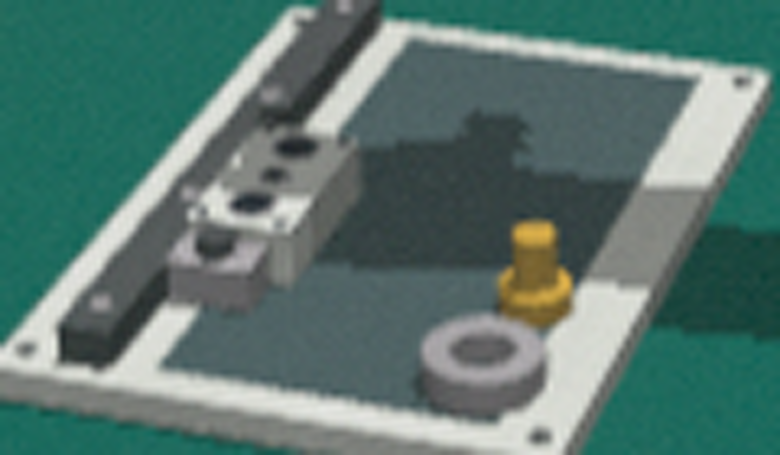

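All three views show the block flush at the rail and the stop. Next, a numeric check from the scene corners: (200,158), (566,248), (505,427) and (133,323) in the 10x crop.

```bash
python3 - <<'E'
from h import *
c=camera("scene")
P=lambda x,y,z: w2st(ray(c,x/10+290-.45,y/10+200-.45,z))
b=np.array([P(*p,.048) for p in((200,158),(566,248),(505,427),(133,323))]);print(b,b.mean(0))
for i,j in((0,1),(3,2)):d=b[j]-b[i];print("yaw rel stage",np.arctan2(-d[0],d[1]))
s=np.array([P(*p,.040) for p in((657,330),(612,472))]);print("stop far side y",s, "contact y ~",s[:,1]-.025)
print("bores",P(216,180,.048),P(530,262,.048),P(161,308,.048),P(484,395,.048))
d=P(530,262,.048)-P(216,180,.048);e=P(484,395,.048)-P(161,308,.048);print([np.arctan2(-q[0],q[1]) for q in(d,e)])
print("bush",P((561/4.4+225-290)*10,(112/4.4+160-200)*10,.058))
E
```

```text
[[ 0.0237612  -0.00711713]
 [ 0.02264807  0.08316071]
 [ 0.07386383  0.08297313]
 [ 0.07267371 -0.00676304]] [0.0482367  0.03806342]
yaw rel stage 0.012329350409758234
yaw rel stage -0.013261690113249019
stop far side y [[0.0332075  0.10841685]
 [0.07326847 0.10829203]] contact y ~ [0.08341685 0.08329203]
bores [ 0.02869989 -0.00140869] [0.02896373 0.07618143] [ 0.06683955 -0.00194544] [0.06713882 0.07607284]
[np.float64(-0.003400411050461724), np.float64(-0.003835847268641924)]
bush [-0.08975945  0.06704662]
```

End gap measures about 0.3 mm, yaw about -0.004 rad, and the hand is well clear.

```bash
python3 -c "
from h import *
state();print(workorder.hand_in())"
```

```text
t 13.3 pos [ 0.4931 -0.0499  0.1931] stage [-0.0614 -0.0746] F [-0.4  0.2  0.7] grip 0.446
tool y [-0.981  0.194  0.003] z [0.194 0.981 0.008] x [-0.001  0.008 -1.   ] zyaw 1.3756
the job is handed in; nothing more can be done
None
```

The block now lies against the back rail with its end at the stop, and the job was handed in at about 13 s of the 51 s; no verdict is reported.

I pushed it square to the rail with both half-open fingertips, then slid it along the rail to the stop with the fingers shut. A last two-finger push against the rail squared it again. Highest force seen in the readings was about 17 N.

**Last checks in the scene camera:**
- **Stop:** the gap between block end and stop measured about 0.3 mm.
- **Rail:** the block is within about 0.004 rad of parallel by its four small corner holes. Its outline edges were noisier, at ±0.013 rad.
- **Position across the stage:** the block's centre read x = 48.2 mm instead of 50. The rail's own face read about 1.5 mm low in the same camera, and both rail pushes stopped at the same tool position (11.5 and 11.7 mm). I take the difference as calibration error.
- **Bystanders and hand:** the ring, bushing and loupe look unmoved in the last pictures, by eye only. The bottle was out of those views, but the arm only passed above it at the start. The hand was about 0.19 m up, touching nothing.

The wrist and scene cameras also disagreed by about 4 mm on the stage's sideways position. I relied on contact, so this did not affect the pushes.

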